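# Pack the glaze-test kit

### The job

Pack the glaze-test kit. Slide the tote's two dividers so that the end bay away from the jar is just long enough for the short stamp blocks and the middle bay just long enough for the long trimming tools, each with about 15 mm of play (5 mm at least, 25 mm at most), and lay every stamp block and every trimming tool flat on the floor of its bay, the trimming tools lengthways and none on top of another. Lay all the test tiles along the middle of the tray in one overlapping row like roof shingles: the first tile with one end on the edge of the step, each next one with one end resting on the tile before, at least a third of each tile showing; leave the jar in the tote and the small cup and bowl beside it where they are.

Things in the scene. Friction and masses are not known exactly. Their poses are not given: they have to be found in the camera images.
- tote: Fixed open wooden tote 166 x 336 mm, walls 46 mm high and 8 thick, floor 8 thick; inside 150 mm (its x) by 320 mm (its y). Origin: centre of underside, z up. Two upright dividers 8 mm thick, upper edge 46 mm above the table, slide along y and make three bays: +y end (for stamp blocks), middle (for trimming tools), and -y end, in which a jar stands.
- divider_a (a joint): Slide of the +y divider: its position is the y of the divider's mid-plane in the tote's frame (m), travel -0.010 to 0.100. The +y bay's length is 0.156 minus this. It takes about 3 N to slide and stays where it is left.
- divider_b (a joint): Slide of the -y divider (m): its mid-plane stands at y = this value minus 0.030 in the tote's frame; travel -0.078 to 0. The middle bay's length is divider_a minus divider_b plus 0.022. It takes about 3 N to slide and stays where it is left.
- divider_a_tab (a point): Point in the upright grip tab of the +y divider. The tab, 44 mm wide (tote's x) and 8 mm thick (tote's y), rises from the divider's upper edge to 78 mm above the table; the point is 8 mm below its top, in its middle, 35 mm to the tote's +x side. Axes as the tote's.
- divider_b_tab (a point): The same point in the tab of the -y divider, 35 mm to the tote's -x side of the middle. Axes as the tote's.
- tray: Fixed flat plywood tray 140 mm (its x) by 310 mm (its y), floor 8 mm thick; a lip 8 mm wide, 8 mm high above the floor along both long sides (124 mm between), open at the short ends. A flat step 8 mm high above the floor, 124 mm wide, covers the +y end from y = 0.110 to 0.150 in the tray's frame. Origin: centre of underside, z up.
- tile0: Terracotta glaze-test tile, 90 mm (its x) by 56 mm (its y), 8 mm thick, about 85 g, at the start lying flat on the table. Origin at its centre. Three or four of these are present.
- tile1: Terracotta glaze-test tile, 90 mm (its x) by 56 mm (its y), 8 mm thick, about 85 g, at the start lying flat on the table. Origin at its centre. Three or four of these are present.
- tile2: Terracotta glaze-test tile, 90 mm (its x) by 56 mm (its y), 8 mm thick, about 85 g, at the start lying flat on the table. Origin at its centre. Three or four of these are present.
- tile3: Terracotta glaze-test tile, 90 mm (its x) by 56 mm (its y), 8 mm thick, about 85 g, at the start lying flat on the table. Origin at its centre. Three or four of these are present.
- trimmer0: Long trimming tool: wooden handle with a brass ferrule and a steel wire loop at the end, 150 mm long (along its x, loop at +x), handle 20 mm wide and 18 mm thick, reaching from x = -75 to +33 mm. Origin at the middle of its length, in mid-thickness (9 mm above what it lies on). One or two are present.
- trimmer1: Long trimming tool: wooden handle with a brass ferrule and a steel wire loop at the end, 150 mm long (along its x, loop at +x), handle 20 mm wide and 18 mm thick, reaching from x = -75 to +33 mm. Origin at the middle of its length, in mid-thickness (9 mm above what it lies on). One or two are present.
- stamp0: Short wooden stamp block, a grooved bar 70 mm long (its x), 28 mm wide, 24 mm thick. Origin at its centre (12 mm above what it lies on). One or two are present.
- stamp1: Short wooden stamp block, a grooved bar 70 mm long (its x), 28 mm wide, 24 mm thick. Origin at its centre (12 mm above what it lies on). One or two are present.
- jar: Small amber glass jar with a metal lid, 40 mm across, 34 mm high, standing in the tote's -y bay; to be left alone. Origin at the centre of its underside.
- pinch_pot: Small terracotta cup, 60 mm across, 45 mm high standing by; to be left alone. Origin at its underside.
- dip_bowl: Small white bowl, 72 mm across, 38 mm high standing by; to be left alone. Origin at its underside.

How it is judged:
On the way:
1. both dividers stand where the stamp-block bay and the trimming-tool bay have 4 to 26 mm of play (value of joint divider_a between 0.06 and 0.082 m and y of divider_a_tab in the frame of divider_b_tab between 0.162 and 0.184 m), for 0.2 s.
At the end, for the whole second after the job is handed in: Stamp bay 74-96 mm, middle bay 154-176 mm long; stamps and trimmers (lengthways, 0.2 rad) on their bays' floors; every tile along the tray within 20 mm and 0.2 rad of its middle line, one end raised (slope 0.095-0.4 rad) on the step or tile before, centres over 30 mm apart; all at rest (all of step 1 and x of trimmer0 in the frame of tote between -0.072 and 0.072 m and y of trimmer0 in the frame of tote between -0.04 and 0.015 m and angle between the x axis of each of trimmer0, trimmer1 and the y axis of tote, either way round below 0.2 rad and z of each of trimmer0, trimmer1 in the frame of tote below 0.026 m and linear speed of each of trimmer0, trimmer1, stamp0, stamp1, tile0, tile1, tile2, tile3 below 0.02 m/s and x of trimmer1 in the frame of tote between -0.072 and 0.072 m and y of trimmer1 in the frame of tote between -0.04 and 0.015 m and x of stamp0 in the frame of tote between -0.072 and 0.072 m and y of stamp0 in the frame of tote between 0.076 and 0.148 m and z of each of stamp0, stamp1 in the frame of tote below 0.029 m and x of stamp1 in the frame of tote between -0.072 and 0.072 m and y of stamp1 in the frame of tote between 0.076 and 0.148 m and x of tile0 in the frame of tray between -0.02 and 0.02 m and y of tile0 in the frame of tray between -0.14 and 0.13 m and angle between the x axis of each of tile0, tile1, tile2, tile3 and the y axis of tray, either way round below 0.4 rad and angle between the y axis of each of tile0, tile1, tile2, tile3 and the x axis of tray, either way round below 0.2 rad and (angle between tile0's own x axis and vertical between 1.17 and 1.476 rad or angle between tile0's own x axis and vertical between 1.666 and 1.97 rad) and angle between tile0's own y axis and vertical between 1.45 and 1.69 rad and z of each of tile0, tile1, tile2, tile3 in the frame of tray below 0.035 m and x of tile1 in the frame of tray between -0.02 and 0.02 m and y of tile1 in the frame of tray between -0.14 and 0.13 m and (angle between tile1's own x axis and vertical between 1.17 and 1.476 rad or angle between tile1's own x axis and vertical between 1.666 and 1.97 rad) and angle between tile1's own y axis and vertical between 1.45 and 1.69 rad and distance between each of tile1, tile2, tile3 and tile0 above 0.03 m and x of tile2 in the frame of tray between -0.02 and 0.02 m and y of tile2 in the frame of tray between -0.14 and 0.13 m and (angle between tile2's own x axis and vertical between 1.17 and 1.476 rad or angle between tile2's own x axis and vertical between 1.666 and 1.97 rad) and angle between tile2's own y axis and vertical between 1.45 and 1.69 rad and distance between each of tile2, tile3 and tile1 above 0.03 m and x of tile3 in the frame of tray between -0.02 and 0.02 m and y of tile3 in the frame of tray between -0.14 and 0.13 m and (angle between tile3's own x axis and vertical between 1.17 and 1.476 rad or angle between tile3's own x axis and vertical between 1.666 and 1.97 rad) and angle between tile3's own y axis and vertical between 1.45 and 1.69 rad and distance between tile3 and tile2 above 0.03 m); the robot touches nothing.
It fails at once if the jar, the small cup or the small bowl is disturbed: moved more than 30 mm (distance of any of jar, pinch_pot, dip_bowl from where it was at the start of the episode above 0.03 m).
Of tile0, tile1, tile2, tile3 only 3 to 4 are there at a start; the rules pass over those that are not, and their reading is None.
Of trimmer0, trimmer1 only 1 to 2 are there at a start; the rules pass over those that are not, and their reading is None.
Of stamp0, stamp1 only 1 to 2 are there at a start; the rules pass over those that are not, and their reading is None.
At some moment in a run one of trimmer0, trimmer1, stamp0, stamp1 may be knocked a few centimetres aside while the robot is not near it.
Once in a run the grip may slacken for a moment while it holds something.
It also fails if it takes over 210 s, if anything falls off the work surface, if the arm or the gripper's body presses on something with over 40 N, if the wrist force passes 120 N, or if a joint passes its speed limit or range.

### The arm

A 6-joint arm with a two-finger parallel gripper is mounted at the origin on the work surface. World frame = base frame: x ahead of the robot, y to its left, z up, the work surface at z = 0. Lengths are in m, angles in rad, forces in N, time in s.
With the tool pointing down it reaches from about 0.275 to 1 m from the base axis. Payload 8.4 kg.
Tool frame: the origin (TCP) lies on the centre line of the jaws, within the pads' length; the fingertips stand 17 mm ahead of it and the grasp point (between the pads) lies 2 mm behind it (bot.tcp_to_tips is the z of the fingertips in the tool frame, in m); z points along the fingers, y is the line along which they close (so a half turn about z gives the same grasp; the last joint's range is limited). The gripper opens to 85 mm and grips with 20 to 120 N. Pads are 22 mm wide; open, the fingers measure 114 mm over their backs; the gripper's body (76 mm by 85 mm) begins 54 mm behind the grasp point. The pads swing forward as they close: fully open they stand 13 mm farther back than shut.
Start: joints at [1.171, 0.353, 1.633, -0, 1.155, -0.002], TCP at [0.242, 0.576, 0.248] pointing down, gripper open.
Joint ranges: [-2.63, 2.63], [-0.92, 2.1], [0.06, 2.66], [-1.3, 4.44], [0, 2.69], [-3.02, 3.02]. Speed limits (rad/s): [2.22, 2.22, 2.79, 3.14, 3.14, 3.14].

### API

Orientations are given as a unit quaternion [x, y, z, w].
In Python, from workcell import bot, hand, kinematics, get_obs, vision, hand_in gives the robot as it stands. The module is installed in compiled form; this text tells all that it offers. Calls block until the motion is done:
- bot.reach(position, orientation): joint-space move of the TCP to a pose.
- bot.servo_line(position, ori=None, velocity=0.15): straight line of the TCP; ori=None keeps the orientation; velocity is the mean speed in m/s.
- bot.goto_joints(angles): joint-space move.
- hand.move_gripper(opening, strength=None): finger opening in m; strength is the grip in N (None keeps the last); returns when the fingers have stopped.
- bot.dwell(seconds).
- kinematics.solve_ik(position, orientation): joint angles nearest the present ones, or None.
- get_obs(): the state.
- vision.read_camera(name): name is "side" or "top"; returns a dict with "frame" (400x640x3 uint8, red, green, blue), "intrinsics" (3x3 intrinsics, pixels), "view" (4x4, takes a point from world to camera coordinates). Camera axes: x right, y down, z forward; pixel columns grow to the right and rows downward; lengths in m; the calibration is good to about 2 mm. A picture is of the moment at which its call begins. There is no depth.
A pose or a line that the arm cannot do raises bot.IKError and nothing moves.
- hand_in(): hands the job in; it is judged then, once.
The state is a dict: "time_s": time; "joint_pos": joint angles; "joint_vel": joint speeds; "joint_efforts": joint torques, N m; "position": TCP position; "orientation": TCP orientation; "wrist_force": force on the tool from outside, world axes, zero at the start; "ft_torque": the same for the moment, N m; "gripper_width": finger opening in m; "grip_force": force on a finger pad.
Only numpy, scipy, OpenCV 4.12 (cv2) and the standard library are available. Lean on these libraries where they do the work, as an engineer would, in place of code of your own. Each camera call takes 0.05 s, during which the arm holds its last target. There are 200 camera calls.

## Working session

There is one attempt and no reset: what is moved stays moved. The work goes in short steps, each a Python script; the robot and the scene stay as the last script left them, time stands still between calls to the robot, and variables do not carry over. Pictures are saved under pics/ and viewed, at most 14 in all, crops included, and the job is handed in when it is done.

```bash
mkdir -p pics; ls; python3 - <<'E'
from workcell import vision,get_obs
import cv2,numpy as np
for n in("top","side"):
    r=vision.read_camera(n); cv2.imwrite(f"pics/{n}0.png",r["frame"][:,:,::-1]); print(n,r["intrinsics"].round(1).tolist(),np.array(r["view"]).round(4).tolist())
o=get_obs();print(o)
E
```

```text
pics
top [[456.9, 0.0, 319.0], [0.0, 456.9, 196.2], [0.0, 0.0, 1.0]] [[0.0182, -0.9998, -0.0015, -0.0191], [-0.9808, -0.0176, -0.1942, 0.5593], [0.1942, 0.005, -0.981, 1.1149], [0.0, 0.0, 0.0, 1.0]]
side [[512.4, 0.0, 323.3], [0.0, 512.4, 196.0], [0.0, 0.0, 1.0]] [[0.9024, -0.4308, -0.0047, -0.5079], [-0.324, -0.6715, -0.6664, 0.2321], [0.284, 0.6029, -0.7456, 1.3396], [0.0, 0.0, 0.0, 1.0]]
{'time_s': 0.1, 'joint_pos': array([ 1.17059886e+00,  3.53607560e-01,  1.63407604e+00, -2.40100380e-05,
        1.15522281e+00, -2.42892817e-03]), 'joint_vel': array([-1.77123168e-03, -2.85018720e-03, -1.80646148e-03, -1.41991431e-03,
       -5.73190558e-05, -7.53919428e-04]), 'joint_efforts': array([-2.21499060e-03, -6.06356835e+01, -3.42814529e+01, -6.19712478e-05,
        3.95101481e-03, -5.07035395e-06]), 'position': array([0.24195918, 0.57580409, 0.24761188]), 'orientation': array([ 1.97570914e-01,  9.80288377e-01, -6.45807154e-04, -1.20588407e-04]), 'wrist_force': array([ 0.08455518,  0.27234208, -0.22317071]), 'ft_torque': array([-0.03481213, -0.06103473,  0.01083208]), 'grip_force': 0.0, 'gripper_width': 0.08557305215518285}
```

View pics/top0.png

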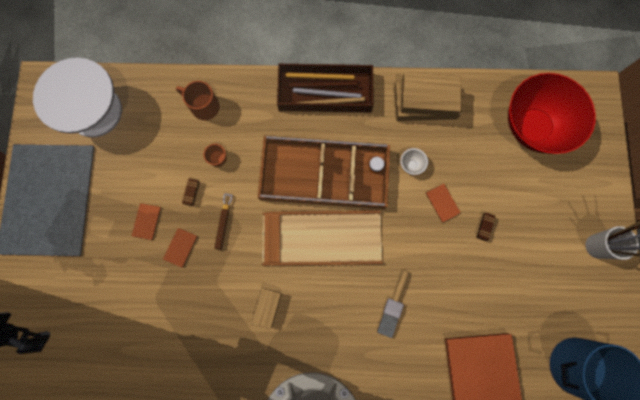

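View pics/side0.png

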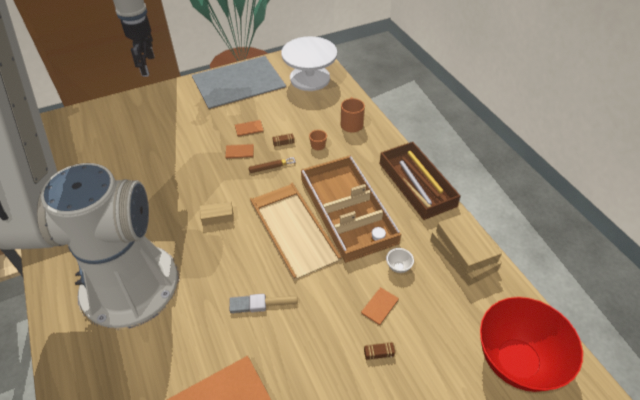

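```bash
cat > h.py <<'E'
from workcell import bot,hand,kinematics,get_obs,vision,hand_in
import cv2,numpy as np
from scipy.spatial.transform import Rotation as R
def cam(n="top"):
    r=vision.read_camera(n); return r["frame"],np.array(r["intrinsics"]),np.array(r["view"])
def ray(uv,z,c):
    "pixels -> world points on plane z"
    _,K,V=c; uv=np.atleast_2d(np.asarray(uv,float))
    d=np.c_[uv,np.ones(len(uv))]@np.linalg.inv(K).T@V[:3,:3]; o=-V[:3,:3].T@V[:3,3]
    return o+d*((z-o[2])/d[:,2])[:,None]
def proj(p,c):
    _,K,V=c; q=(np.atleast_2d(p)@V[:3,:3].T+V[:3,3])@K.T; return q[:,:2]/q[:,2:]
def blobs(c,box,z,f,amin=60):
    "minAreaRects (centre,L,W,angle of long axis) of mask f(hsv) in box u0,v0,u1,v1, in world at height z"
    u0,v0,u1,v1=box; S=4
    im=cv2.resize(c[0][v0:v1,u0:u1],None,fx=S,fy=S,interpolation=cv2.INTER_CUBIC)
    m=f(cv2.cvtColor(im,cv2.COLOR_RGB2HSV).astype(int)).astype(np.uint8)*255
    m=cv2.morphologyEx(m,cv2.MORPH_OPEN,np.ones((7,7)));out=[]
    for k in cv2.findContours(m,cv2.RETR_EXTERNAL,cv2.CHAIN_APPROX_NONE)[0]:
        if cv2.contourArea(k)<amin*S*S: continue
        w=ray((k[:,0]+.5)/S-.5+[u0,v0],z,c)[:,:2]
        (cx,cy),(a,b),t=cv2.minAreaRect((w*1000).astype(np.float32))
        if b>a:a,b,t=b,a,t+90
        out.append((round(cx/1000,4),round(cy/1000,4),round(a),round(b),round((np.radians(t)+np.pi/2)%np.pi-np.pi/2,3)))
    return out
def down(yaw):
    "tool down, finger-closing line (tool y) at angle yaw in world xy"
    y=np.array([np.cos(yaw),np.sin(yaw),0]);z=np.array([0,0,-1.])
    return R.from_matrix(np.c_[np.cross(y,z),y,z]).as_quat()
E
python3 - <<'E'
from h import *
c=cam()
tile=lambda h:(((h[...,0]<9)|(h[...,0]>172))&(h[...,1]>120)&(h[...,2]>90))
dark=lambda h:h[...,2]<75
for n,b,z,f in[("tiles",(125,195,205,275),.008,tile),("tileR",(420,175,470,230),.008,tile),
 ("stL",(175,172,207,210),.024,dark),("stR",(470,205,505,245),.024,dark),("trim",(208,188,242,256),.018,dark)]:
    print(n,blobs(c,b,z,f,20))
h=cv2.cvtColor(c[0],cv2.COLOR_RGB2HSV)
for u,v in[(146,221),(180,247),(443,203),(190,195),(486,229),(223,232),(160,180),(330,190),(272,238),(322,238)]:print(u,v,h[v,u])
for nm,b in(("top",(170,120,400,280)),):
    u0,v0,u1,v1=b; cv2.imwrite("pics/crop1.png",cv2.resize(c[0][v0:v1,u0:u1,::-1],(782,544),interpolation=cv2.INTER_CUBIC))
E
```

```text
tiles []
tileR []
stL [(0.5639, 0.32, 57, 11, np.float64(-0.199))]
stR [(0.4648, -0.432, 31, 11, np.float64(1.11)), (0.4958, -0.443, 32, 32, np.float64(1.209))]
trim [(0.4738, 0.2382, 103, 13, np.float64(-0.142))]
146 221 [ 10 171 140]
180 247 [ 11 182 136]
443 203 [  9 181 156]
190 195 [ 10 157  81]
486 229 [  9 158  68]
223 232 [ 11 145  65]
160 180 [ 17 128 174]
330 190 [ 13 158  89]
272 238 [ 13 164 138]
322 238 [ 19 102 198]
```

View pics/crop1.png

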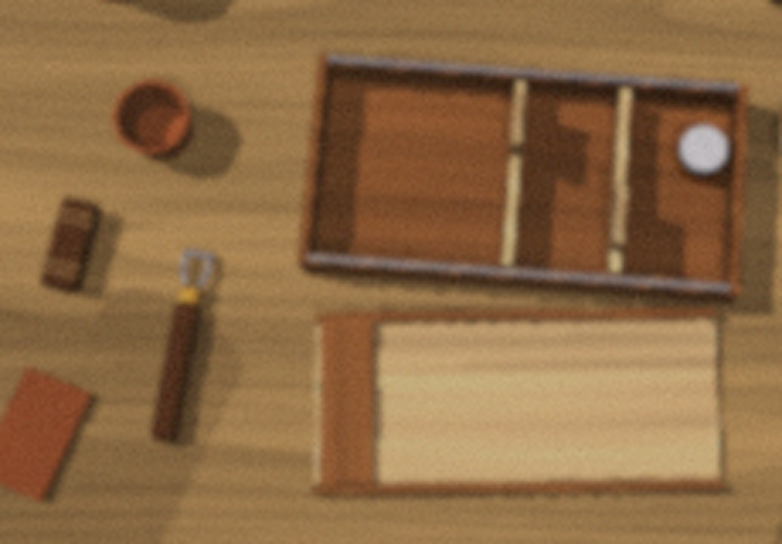

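```bash
python3 - <<'E'
from h import *
c=cam()
tile=lambda h:(h[...,0]<14)&(h[...,1]>145)&(h[...,2]>90)
dark=lambda h:(h[...,2]<100)&(h[...,0]<15.5)
for n,b,z,f in[("tiles",(125,195,205,275),.008,tile),("tileR",(420,175,470,230),.008,tile),
 ("stL",(175,172,207,210),.024,dark),("stR",(470,205,505,245),.024,dark),("trim",(208,188,242,256),.018,dark)]:
    print(n,blobs(c,b,z,f,20))
P=lambda l:np.array(l)/3.4+[170,120]
T=ray(P([(324,56),(745,88),(736,297),(304,268)]),.046,c);Y=ray(P([(320,312),(722,305),(727,490),(317,490)]),.016,c)
D=ray(P([(521,82),(508,264),(627,88),(614,270)]),.046,c)
for q in(T,Y):
    ce=q.mean(0); y=(q[0]+q[3]-q[1]-q[2])/2; x=(q[0]+q[1]-q[2]-q[3])/2
    print("c",ce.round(4),"len",np.linalg.norm(y).round(4),np.linalg.norm(x).round(4),"yaw of y",np.arctan2(y[1],y[0]).round(4),"x",np.arctan2(x[1],x[0]).round(4))
q=T;ce=q.mean(0);y=(q[0]+q[3]-q[1]-q[2])/2;y/=np.linalg.norm(y)
print("div y",((D-ce)@y).round(4))
for n in("trim loop",):print(ray(P([(198,255)]),.009,c).round(4),ray(P([(189,290)]),.018,c).round(4),ray(P([(165,438)]),.018,c).round(4))
print(ray(P([(703,149)]),.04,c),get_obs()["time_s"])
pics=c[0]
for i,(u0,v0,u1,v1) in enumerate([(170,170,215,215),(465,202,510,247)]):
    cv2.imwrite(f"pics/s{i}.png",cv2.resize(pics[v0:v1,u0:u1,::-1],(360,360),interpolation=cv2.INTER_CUBIC))
cv2.imwrite("pics/st.png",np.hstack([cv2.imread("pics/s0.png"),cv2.imread("pics/s1.png")]))
E
```

```text
tiles [(0.4269, 0.3523, 93, 59, np.float64(-0.375)), (0.4941, 0.4475, 91, 60, np.float64(-0.177))]
tileR [(0.5581, -0.3378, 93, 60, np.float64(0.49))]
stL [(0.5436, 0.3339, 30, 17, np.float64(-1.499)), (0.5718, 0.3292, 33, 30, np.float64(-0.201))]
stR [(0.4933, -0.4434, 73, 37, np.float64(-0.332))]
trim [(0.4738, 0.2432, 107, 24, np.float64(-0.091))]
c [ 0.6267 -0.0233  0.046 ] len 0.3279 0.1667 yaw of y 1.5149 x -0.0509
c [ 0.4589 -0.0221  0.016 ] len 0.3105 0.139 yaw of y 1.5977 x 0.0214
div y [ 0.0099  0.0094 -0.0724 -0.0711]
[[0.5675 0.2332 0.009 ]] [[0.538  0.2367 0.018 ]] [[0.4236 0.2483 0.018 ]]
[[ 0.65196681 -0.15917657  0.04      ]] 0.2
```

View pics/st.png

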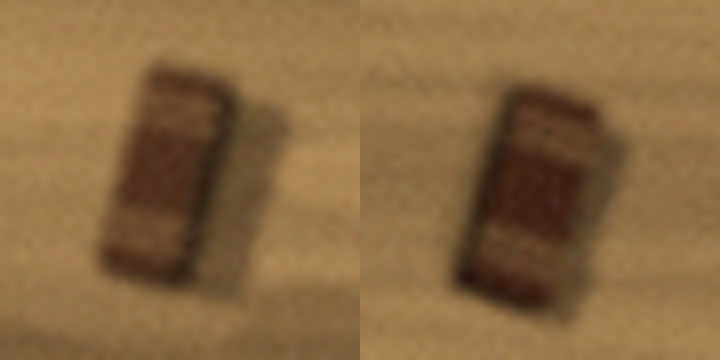

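```bash
cat >> h.py <<'E'
TOTE=(np.array([.6267,-.0233]),1.517); TRAY=(np.array([.4589,-.0221]),1.595)
def fr(F,x,y):
    "x,y in frame F (y axis at angle F[1]) -> world"
    c,s=np.cos(F[1]),np.sin(F[1]); return F[0]+x*np.array([s,-c])+y*np.array([c,s])
def inv(F,p):
    c,s=np.cos(F[1]),np.sin(F[1]); d=np.asarray(p)[:2]-F[0]; return np.array([d@[s,-c],d@[c,s]])
def best(p,yaw):
    "the one of yaw, yaw+pi with the lesser turn of the last joint"
    q0=get_obs()["joint_pos"];L=[]
    for y in(yaw,yaw+np.pi):
        q=kinematics.solve_ik(list(p),down(y))
        if q is not None:L.append((abs(q[5])+.3*np.abs(np.array(q)-q0).max(),y))
    return min(L)[1]
def st(t=""):
    o=get_obs();print(t,"t",round(o["time_s"],1),"p",o["position"].round(4),"w",round(o["gripper_width"],4),"gf",round(o["grip_force"],1),"F",o["wrist_force"].round(1));return o
E
python3 - <<'E'
from h import *
print(bot.tcp_to_tips)
for n,x,y0,y1 in(("a",.035,.010,.071),("b",-.035,-.072,-.102)):
    p=fr(TOTE,x,y0); yw=best([*p,.16],TOTE[1])
    hand.move_gripper(.045,40)
    bot.reach([*p,.15],down(yw)); bot.servo_line([*p,.072],velocity=.12)
    hand.move_gripper(0.0,40); st("grip")
    # where the tab really was along y is taken up by the jaws; move it
    bot.servo_line([*fr(TOTE,x,y1),.072],velocity=.06); o=st("moved"); print(inv(TOTE,o["position"]))
    hand.move_gripper(.045); bot.servo_line([*fr(TOTE,x,y1),.15],velocity=.15)
st()
bot.reach([.45,.45,.30],down(1.57));c=cam();st()
cv2.imwrite("pics/crop2.png",cv2.resize(c[0][120:280,170:400,::-1],(782,544),interpolation=cv2.INTER_CUBIC))
E
```

```text
0.017
grip t 4.5 p [ 0.6627 -0.0152  0.0729] w 0.0073 gf 41.9 F [-0.4  1.2  6.1]
moved t 5.7 p [0.6661 0.0457 0.0729] w 0.0071 gf 42.0 F [-0.8  0.3  6.5]
[0.03558505 0.07104573]
grip t 8.9 p [ 0.5884 -0.0933  0.0728] w 0.0069 gf 41.9 F [-1.6  1.6  6. ]
moved t 9.5 p [ 0.5867 -0.1239  0.0728] w 0.0068 gf 42.0 F [-1.8 -1.5  6. ]
[-0.03454177 -0.10264987]
 t 10.7 p [ 0.5858 -0.1232  0.1495] w 0.0451 gf 0.0 F [-0.3 -0.   0.3]
 t 12.9 p [0.4506 0.4491 0.2997] w 0.0449 gf 0.0 F [ 0.7 -0.6 -0.1]
```

View pics/crop2.png

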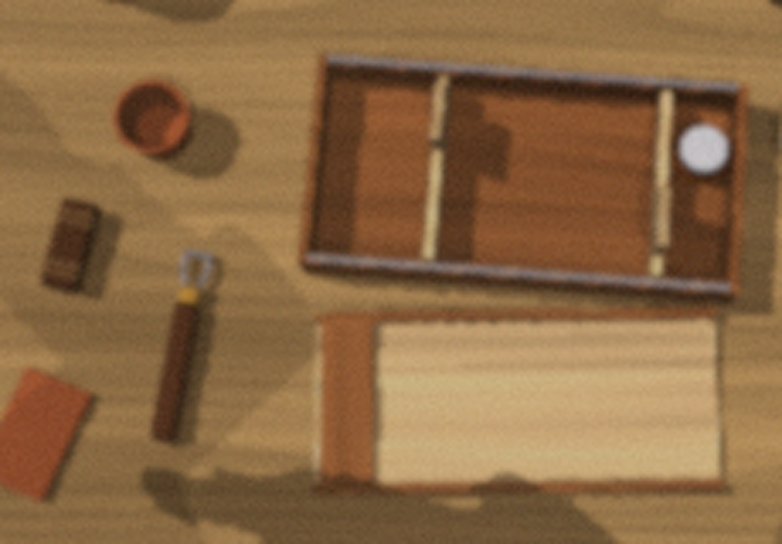

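```bash
cat >> h.py <<'E'
def top_to(): return cam()
dark=lambda h:(h[...,2]<100)&(h[...,0]<15.5)
def pick(p,yaw,opening,z,strength=60,lift=.15):
    yw=best([*p,lift],yaw); bot.reach([*p,lift],down(yw)); hand.move_gripper(opening,strength)
    bot.servo_line([*p,z+.02],velocity=.2); bot.servo_line([*p,z],velocity=.05)
    hand.move_gripper(0.,strength); st("closed"); bot.servo_line([*p,lift],velocity=.15); st("lifted"); return yw
def place(p,yaw,opening,z,lift=.15):
    bot.reach([*p,lift],down(yaw)); o=st("over"); bot.servo_line([*p,z+.02],velocity=.2); bot.servo_line([*p,z],velocity=.05)
    hand.move_gripper(opening); bot.servo_line([*p,lift],velocity=.2); st("placed")
E
python3 - <<'E'
from h import *
c=cam();f=c[0].astype(int)
for a,b in((252,276),(376,400)):
    for u in range(a,b):
        print(u,f[164:176,u].mean(0).round().astype(int).tolist(),ray([(u,170)],.046,c)[0,1].round(4),end=" | ")
    print()
print(blobs(c,(208,188,242,256),.018,dark,20))
# tip offset probing at opening .066 beside nothing, bare table
hand.move_gripper(.066,40); bot.reach([.45,.25+.05+.0,.10],down(1.57))
E
```

```text
252 [156, 121, 76] 0.1672 | 253 [157, 122, 77] 0.1646 | 254 [157, 122, 76] 0.162 | 255 [158, 123, 78] 0.1594 | 256 [156, 121, 75] 0.1568 | 257 [157, 122, 77] 0.1542 | 258 [156, 121, 76] 0.1516 | 259 [150, 112, 69] 0.149 | 260 [140, 95, 57] 0.1463 | 261 [133, 84, 48] 0.1437 | 262 [112, 69, 40] 0.1411 | 263 [87, 54, 31] 0.1385 | 264 [73, 46, 26] 0.1359 | 265 [80, 52, 31] 0.1333 | 266 [90, 55, 32] 0.1307 | 267 [93, 57, 32] 0.1281 | 268 [93, 58, 33] 0.1255 | 269 [94, 59, 35] 0.1229 | 270 [94, 58, 32] 0.1202 | 271 [94, 59, 34] 0.1176 | 272 [92, 57, 33] 0.115 | 273 [95, 59, 33] 0.1124 | 274 [102, 62, 35] 0.1098 | 275 [120, 74, 40] 0.1072 | 
376 [144, 128, 122] -0.1563 | 377 [143, 127, 120] -0.1589 | 378 [141, 125, 119] -0.1615 | 379 [136, 120, 113] -0.1642 | 380 [131, 114, 108] -0.1668 | 381 [123, 107, 98] -0.1694 | 382 [108, 90, 82] -0.172 | 383 [88, 70, 60] -0.1746 | 384 [75, 53, 40] -0.1772 | 385 [83, 51, 30] -0.1798 | 386 [108, 65, 36] -0.1824 | 387 [124, 75, 43] -0.185 | 388 [118, 76, 43] -0.1876 | 389 [110, 76, 46] -0.1902 | 390 [104, 78, 49] -0.1928 | 391 [102, 78, 48] -0.1955 | 392 [104, 79, 50] -0.1981 | 393 [104, 80, 51] -0.2007 | 394 [104, 80, 51] -0.2033 | 395 [102, 78, 49] -0.2059 | 396 [103, 79, 49] -0.2085 | 397 [105, 80, 51] -0.2111 | 398 [117, 90, 56] -0.2137 | 399 [136, 106, 67] -0.2163 | 
[(0.4749, 0.2425, 107, 25, np.float64(-0.142))]
```

```bash
sed -i 's/\[.6267,-.0233\]/[.6267,-.0212]/' h.py; python3 - <<'E'
from h import *
bot.reach([.40,.56,.10],down(best([.40,.56,.10],0.)))
for w in(.066,.035):
    hand.move_gripper(w,40); z=.032; bot.servo_line([.40,.56,z],velocity=.2);f0=get_obs()["wrist_force"][2]
    while z>.008:
        z-=.001; bot.servo_line([.40,.56,z],velocity=.04); o=get_obs()
        if o["wrist_force"][2]-f0>3: break
    st(f"contact w{w} z{z:.3f}")
    bot.servo_line([.40,.56,.06],velocity=.2)
E
```

```text
contact w0.066 z0.010 t 22.1 p [0.4001 0.5601 0.0105] w 0.0658 gf 2.5 F [-1.6 -2.1  5.4]
contact w0.035 z0.016 t 27.2 p [0.4001 0.5601 0.0162] w 0.0351 gf 1.2 F [-0.2 -0.9  3.5]
```

```bash
python3 - <<'E'
from h import *
ax=-.11; yw=pick([.4748,.2425],ax+np.pi/2,.045,.021)
# loop to +y (s=1) or -y (s=-1)
L=[]
for s in(1,-1):
    p=fr(TOTE,0,-.0178-s*.021); d=TOTE[1]-ax if s>0 else TOTE[1]-np.pi-ax
    q=kinematics.solve_ik([*p,.15],down(yw+d))
    if q is not None:L.append((abs(np.array(q)-get_obs()["joint_pos"]).max(),s,p,yw+d))
_,s,p,yp=min(L,key=lambda a:a[0]);print(s)
place(p,yp,.036,.030)
E
```

```text
closed t 31.1 p [0.4751 0.2427 0.0215] w 0.0186 gf 59.2 F [-0.8  0.   5.7]
lifted t 32.2 p [0.4742 0.2422 0.1492] w 0.0184 gf 58.6 F [ 1.  -0.3 -1.3]
-1
over t 33.3 p [ 0.6263 -0.0172  0.1494] w 0.0187 gf 58.6 F [ 0.2 -0.3 -0.9]
placed t 35.6 p [ 0.6262 -0.018   0.1491] w 0.0363 gf 0.0 F [ 0.1  0.5 -1. ]
```

```bash
python3 - <<'E'
from h import *
c=cam();old=cv2.imread("pics/top0.png")[:,:,::-1].astype(int)
for b in((175,175,207,210),(470,205,505,245)):
    u0,v0,u1,v1=b;print("diff",np.abs(c[0].astype(int)-old)[v0:v1,u0:u1].mean().round(1))
G=[]
for (u0,v0),ce,e0,e1 in(((170,170),(165,173),(142,274),(187,73)),((465,202),(173,198),(145,297),(198,100))):
    w=ray(np.array([ce,e0,e1])/8+[u0,v0],.024,c)[:,:2]; d=w[2]-w[1]; G.append((w[0],np.arctan2(d[1],d[0]))); print(w[0].round(4),np.linalg.norm(d).round(4),G[-1][1].round(3))
p,ax=G[0]
yw=pick(p,ax+np.pi/2,.055,.021)
c=cam()
L=[]
q=fr(TOTE,.033,.1135)
for k in(0,np.pi,-np.pi):
    y=yw+TOTE[1]-ax+k; j=kinematics.solve_ik([*q,.15],down(y))
    if j is not None:L.append((abs(np.array(j)-get_obs()["joint_pos"]).max(),y))
place(q,min(L)[1],.040,.030)
E
```

```text
diff 3.1
diff 23.5
[0.5719 0.3297] 0.0685 -0.145
[ 0.4927 -0.4449] 0.0678 -0.308
closed t 38.9 p [0.5722 0.3299 0.0215] w 0.0266 gf 59.6 F [0.1 0.6 4.6]
lifted t 39.9 p [0.5712 0.3294 0.149 ] w 0.0267 gf 59.0 F [-1.   0.7 -0.3]
over t 41.0 p [0.6654 0.0909 0.1494] w 0.0266 gf 59.0 F [ 0.1 -0.3 -0.3]
placed t 43.2 p [0.6651 0.0903 0.1491] w 0.0399 gf 0.0 F [ 0.6 -0.4  0.1]
```

```bash
python3 - <<'E'
from h import *
bot.reach([.45,.30,.30],down(best([.45,.3,.3],0.)))
c=cam();a=cv2.resize(c[0][120:280,230:400,::-1],(510,480),interpolation=cv2.INTER_CUBIC);b=cv2.resize(c[0][180:270,460:514,::-1],(288,480),interpolation=cv2.INTER_CUBIC)
cv2.imwrite("pics/c3.png",np.hstack([a,b]))
E
```

```text
(no output)
```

View pics/c3.png

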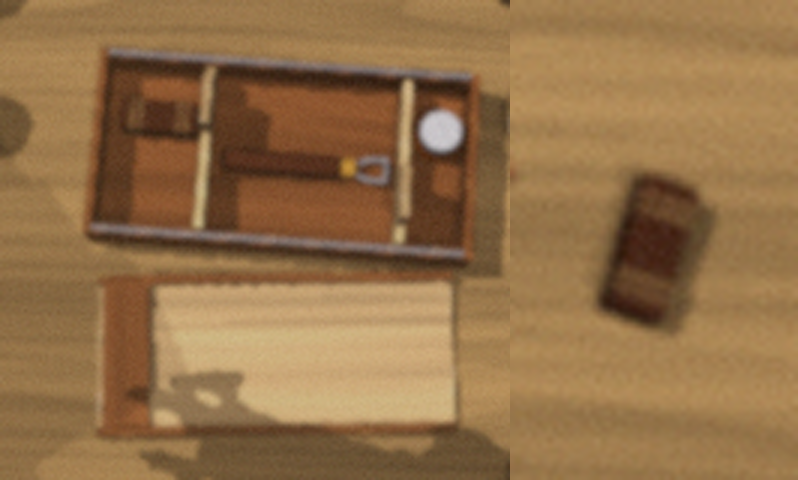

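```bash
cat >> h.py <<'E'
def turn(q,ys):
    "yaw among ys whose joint move to [*q,.15] is least"
    L=[]
    for y in ys:
        j=kinematics.solve_ik([*q,.15],down(y))
        if j is not None:L.append((abs(np.array(j)-get_obs()["joint_pos"]).max(),y))
    return min(L)[1]
ZG=.0145
def tile(p,ax,ylow,th):
    yw=pick(p,ax+np.pi/2,.070,ZG,60,.12)
    if get_obs()["gripper_width"]<.05: print("LOST");return
    cy=ylow+.045*np.cos(th)-.004*np.sin(th); cz=.008+.045*np.sin(th)+.004*np.cos(th)+.001
    c=np.array([*fr(TRAY,0,cy),cz])
    y=turn(c[:2],[yw+TRAY[1]-ax+k for k in(0,np.pi,-np.pi)])
    r=R.from_rotvec(th*np.array([np.sin(TRAY[1]),-np.cos(TRAY[1]),0]))*R.from_quat(down(y))
    z=r.apply([0,0,1]); t=c-(ZG-.004)*z; q=r.as_quat()
    bot.reach(list(t+[0,0,.09]),q); st("over"); bot.servo_line(list(t+[0,0,.012]),velocity=.15); bot.servo_line(list(t),velocity=.03); st("down")
    hand.move_gripper(.069); bot.servo_line(list(t-.08*z),velocity=.12); st("placed")
E
python3 - <<'E'
from h import *
p=np.array([.4927,-.4449]);ax=-.308
yw=pick(p,ax+np.pi/2,.055,.021)
q=fr(TOTE,-.033,.1155)
place(q,turn(q,[yw+TOTE[1]-ax+k for k in(0,np.pi,-np.pi)]),.040,.030)
tile([.5581,-.3378],.49,.042,.117)
E
```

```text
closed t 49.1 p [ 0.493  -0.4452  0.0215] w 0.0269 gf 59.5 F [-0.5 -0.7  3.6]
lifted t 50.1 p [ 0.4922 -0.4444  0.149 ] w 0.0266 gf 59.0 F [-0.8 -0.1 -0.6]
over t 52.1 p [0.6002 0.095  0.15  ] w 0.0265 gf 59.0 F [ 0.1  0.4 -0.8]
placed t 54.3 p [0.5993 0.0958 0.1491] w 0.0397 gf 0.0 F [-0.6  0.6 -1.1]
closed t 57.7 p [ 0.5585 -0.338   0.0152] w 0.0541 gf 63.6 F [-1.5  0.5  6.1]
lifted t 58.6 p [ 0.5575 -0.3374  0.1191] w 0.0541 gf 63.1 F [ 0.8 -0.2 -1.7]
over t 60.1 p [0.4577 0.0623 0.1187] w 0.0539 gf 63.1 F [-0.9  0.  -1.6]
down t 61.3 p [0.4568 0.0629 0.0286] w 0.0543 gf 63.1 F [-1.   0.6 -0.5]
placed t 62.5 p [0.4567 0.0535 0.1077] w 0.0689 gf 0.0 F [0.2 0.1 0.1]
```

```bash
python3 - <<'E'
from h import *
bot.reach([.43,.36,.15],down(best([.43,.36,.15],1.2)))
c=cam();s=cam("side")
a=cv2.resize(c[0][130:280,230:400,::-1],(510,450),interpolation=cv2.INTER_CUBIC);b=cv2.resize(s[0][150:280,240:336,::-1],(288,390),interpolation=cv2.INTER_CUBIC)
cv2.imwrite("pics/c4.png",np.hstack([a,np.vstack([b,np.zeros((60,288,3),np.uint8)])]))
E
```

```text
(no output)
```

View pics/c4.png

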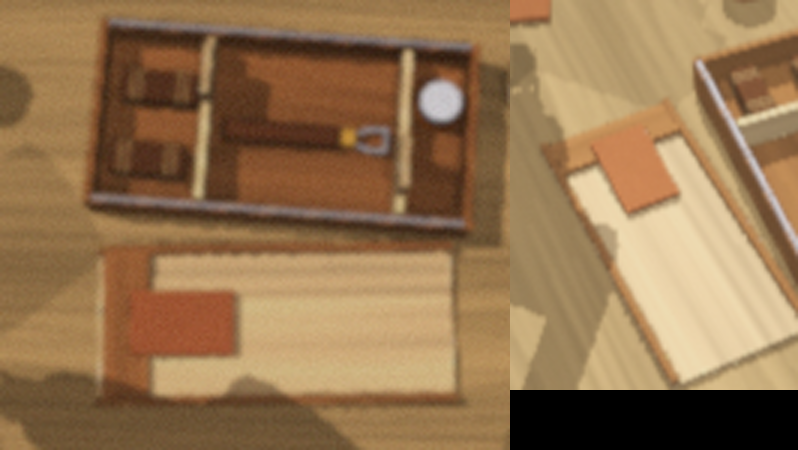

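```bash
python3 - <<'E'
from h import *
tile([.4269,.3523],-.375,-.020,.131)
tile([.4941,.4475],-.177,-.082,.131)
bot.reach([.43,.40,.25],down(best([.43,.40,.25],1.2)))
c=cam();s=cam("side")
a=cv2.resize(c[0][130:280,230:400,::-1],(510,450),interpolation=cv2.INTER_CUBIC);b=cv2.resize(s[0][150:280,240:336,::-1],(288,390),interpolation=cv2.INTER_CUBIC)
cv2.imwrite("pics/c5.png",np.hstack([a,np.vstack([b,np.zeros((60,288,3),np.uint8)])]))
cv2.imwrite("pics/full5.png",c[0][:,:,::-1])
E
```

```text
closed t 65.6 p [0.427  0.3524 0.0152] w 0.0536 gf 62.6 F [-2.1 -1.   6.4]
lifted t 66.5 p [0.4265 0.3519 0.1193] w 0.0539 gf 63.1 F [-0.5  0.1 -0.7]
over t 67.8 p [0.4585 0.0012 0.1191] w 0.0539 gf 63.1 F [ 0.2 -0.6 -0.7]
down t 69.0 p [0.4583 0.0006 0.0292] w 0.0537 gf 63.1 F [ 0.2 -0.4 -1.1]
placed t 70.1 p [ 0.4582 -0.0098  0.1082] w 0.069 gf 0.0 F [-0.5  0.3 -1. ]
closed t 73.4 p [0.4944 0.4478 0.0152] w 0.0538 gf 63.5 F [-0.1 -1.   4.4]
lifted t 74.3 p [0.4936 0.447  0.1191] w 0.054 gf 63.1 F [-0.5  0.8 -0.4]
over t 76.1 p [ 0.4603 -0.0609  0.1193] w 0.054 gf 63.1 F [ 0.1  0.3 -0.8]
down t 77.4 p [ 0.4597 -0.0614  0.0292] w 0.0542 gf 63.1 F [ 0.9  0.7 -0.4]
placed t 78.5 p [ 0.4597 -0.0717  0.1082] w 0.0689 gf 0.0 F [-0.  -0.2  0.4]
```

View pics/c5.png

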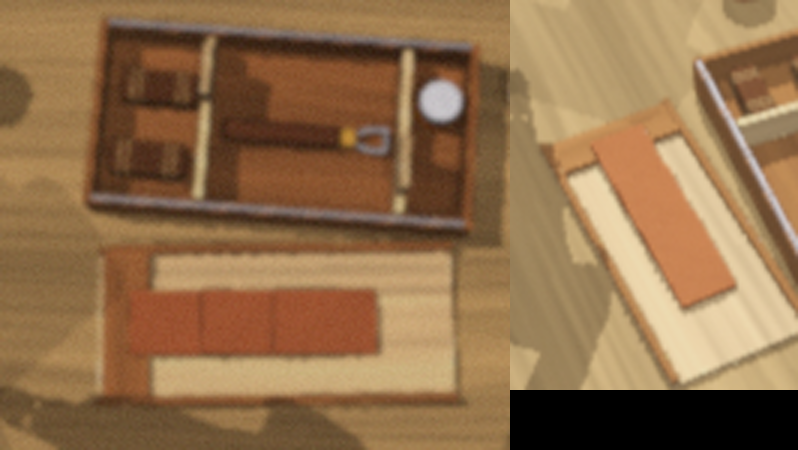

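View pics/full5.png

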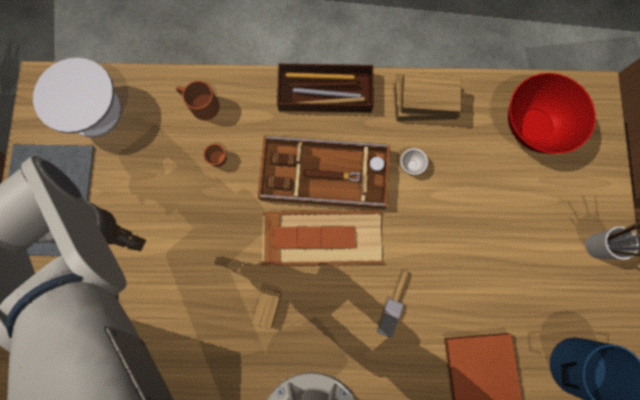

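```bash
python3 -c "
from workcell import hand_in
print(hand_in())"
```

```text
the job is handed in; nothing more can be done
None
```

The glaze-test kit is packed and handed in after about 80 s of robot time; no verdict came back, but the last camera views showed both stamp blocks, the one trimming tool, the dividers and the three shingled tiles where intended, with the jar, cup and bowl untouched.

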